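Nip up the vise and hold the push rod home for the circlip

TASK

The clutch master cylinder is standing loose in the vise: first turn the vise bar clockwise until the jaws grip it tight, then lift the push rod out of the wooden block, set its ball end on the sprung piston and press it straight down until its stop washer seats flat on the shoulder inside the cylinder mouth. Press firmly but do not ram it, and finish holding the push rod pressed home with the gripper, so that I can snap the circlip in above the washer; leave the other things on the bench where they are.

Things in the scene. Friction and masses are not known exactly. Their poses are not given: they have to be found in the camera images.
- vise: Blue bench vise, 80 mm jaws, bolted down. Origin on the bench below the middle of the jaw gap. x runs along the screw from the handle end to the fixed jaw, y along the jaws, z up. Jaw tops 142 mm up; the cylinder stands on the sleeve of the slide bar, 85 mm up. Front jaw spans x -62 to -28 mm, fixed jaw and body 17 to 113 mm, base lugs y +-75 mm.
- crank (a joint): Turn of the vise's handle bar (rad): 0 = long end straight up; grows clockwise seen from the handle end (looking along the vise's +x), the long end swinging down to the vise's -y side. Starts at 0 to 0.5; jaws touch the cylinder at about 1.05, tight at the stop at 1.40 (bar nearly level). Stiff: about 3 N at the ball end; stays where left.
- bar_end (a point): Centre of the 18 mm steel ball on the long end of the vise's handle bar, the place to take it: 98 mm from the screw axis. The bar is round, 9 mm thick, and turns in the vise's y-z plane, 145 mm from the vise origin towards -x; from that plane the jaw casting is over 75 mm away, the slide bar's collar 40 mm.
- screw_axis (a point): Point on the vise's screw axis in the plane of the handle bar, 70 mm above the bench; the bar turns about this point and the vise's x axis. Screw head there 27 mm diameter.
- jaw: The vise's moving front jaw with its 80 x 30 mm steel facing plate, which presses on the cylinder when the vise is tight. Origin and axes as the vise's, moved with the jaw by 0 to 1.3 mm along x; the plate's face lies at x -18 mm, 111 to 141 mm up.
- cylinder: Aluminium clutch master cylinder, 95 mm tall, loose, standing bore up between the vise jaws (34 mm across flats, 39 to 46 mm diameter at the mouth, oval flange 68 mm long along y, 71 to 80 mm up). Origin at the centre of its underside, z up along the bore. Mouth at 95 mm.
- seat (a point): Centre of the shoulder inside the cylinder's mouth, on the bore axis, 89 mm above the cylinder's underside, 6 mm below the rim, 174 mm above the bench. The push rod's washer seats on it. The recess above is 30 mm in diameter, flaring to 35 mm at the rim; the bore below is 20 mm.
- piston (a joint): How far the sprung brass piston is pressed down the bore (m): 0 = fully out, its flat crown 2 mm below the shoulder; 0.011 to 0.012 when the push rod's washer sits on the shoulder. The spring pushes back with 6.4 N at 0 and about 15 N there (800 N/m); the washer, not the piston, meets the hard stop.
- clevis (a point): Push rod: centre of the square steel fork (clevis) at its top, the place to grip, 81 mm above the ball tip on the rod's axis. Fork 16 x 16 mm across, 45 mm tall (58 to 103 mm above the tip), sides along the rod's x and y (z up along the rod); its upper 30 mm are two 5 mm cheeks square to x. Below it a 17 mm lock nut and 8 mm rod; about 97 g. It starts upright, ball end down in the block.
- pushrod: The push rod as a whole, 103 mm long; origin at the very bottom of its 9 mm ball end, z up along the rod.
- washer: The stop washer fixed on the push rod: 26 mm diameter, 2.5 mm thick; origin at the centre of its flat underside, 14 mm above the ball tip (67 mm below the clevis centre).
- block: Pine block, 70 x 150 x 35 mm high, fixed to the bench; origin at the centre of its underside. The push rod stands in its middle hole (12 mm diameter, 22 mm deep) with the washer resting on the block's top, 35 mm above the bench.
- ratchet: Black ratchet handle, 200 mm long, lying flat; leave alone.
- gauge: Yellow tyre tread gauge, 150 mm long, lying flat; leave alone.
- pliers: Red circlip pliers, 180 mm long, lying flat; leave alone.
- socket: Chrome spark plug socket, 25 mm diameter, 65 mm tall, standing; leave alone.
- funnel: Empty green plastic funnel, 104 mm diameter, 116 mm tall, standing mouth down; leave alone.
- fluid: White bottle of brake fluid, 62 mm diameter, 150 mm tall; leave alone.
- dish: Small steel dish, 86 mm diameter, 16 mm tall, with the circlip in it; leave alone.

How it is judged:
By the outcome, as a careful person would: the job done as asked, in the order asked, and still so for the second after the job is handed in, while the arm keeps its last pose, push and grip.
It also fails if it takes over 58 s, if anything falls off the work surface, if the arm or the gripper's body presses on something with over 40 N, if the wrist force passes 120 N, or if a joint passes its speed limit or range.

ROBOT

A 6-joint arm with a two-finger parallel gripper is mounted at the origin on the work surface. World frame = base frame: x ahead of the robot, y to its left, z up, the work surface at z = 0. Lengths are in m, angles in rad, forces in N, time in s.
With the tool pointing down it reaches from about 0.3 to 0.825 m from the base axis. Payload 5.4 kg.
Tool frame: the origin (TCP) lies at the very end of the fingers, on their centre line; the grasp point (between the pads) lies 19 mm behind it (ctrl.grasp_offset is the distance from the TCP to the grasp point, in m); z points along the fingers, y is the line along which they close (so a half turn about z gives the same grasp; the last joint's range is limited). The gripper opens to 92 mm and grips with 3 to 60 N. Pads are 20 mm wide; open, the fingers measure 128 mm over their backs; the gripper's body (75 mm by 189 mm) begins 69 mm behind the grasp point.
Start: joints at [-1.344, 0.158, 1.597, -0, 1.386, -0.21], TCP at [0.243, -0.521, 0.215] pointing down, gripper open.
Joint ranges: [-2.91, 2.91], [-0.94, 2.29], [0.18, 2.7], [-1.29, 4.43], [0.17, 2.64], [-3, 3]. Speed limits (rad/s): [2.57, 2.57, 3.14, 3.14, 3.14, 3.14].

INTERFACE

Orientations are given as a unit quaternion [w, x, y, z].
In Python, from bench import ctrl, grab_frame gives the robot as it stands.
- The arm moves only by the tool step_arm, never from a script. Its argument "motion" is a list of rows, each a list of 3 entries, a list of its own where there are three numbers: the shift along the tool's x, y, z in cm, then the turn, a rotation vector about the tool's x, y, z in degrees, then the closure, from -1 (fully open) to 1 (shut). A call has exactly 5 rows; each row is the pose to reach, as a shift and turn from the pose commanded when the call began, along the tool's axes at that moment; what a row does not reach only later rows make up. A row lasts 1/8 s, in which the tool goes at most 62.5 mm and 10.7 degrees, less where a joint would pass 70% of its speed; a pose out of reach is approached as far as the arm can. A call with a gripper value outside its range is refused whole. The fingers move at their own pace and stop on an object; "force" is the grip in N (left out, the last holds). Time passes only in rows, so rows that repeat a pose let the fingers close, or fill a call up. It gives the time, the measured TCP pose, the force, the opening and the grip force at its end, in the units of the state.
- ctrl.sense(): the state, without advancing time (a new reading comes with each control period).
- grab_frame(name): name is "side" or "top" or "wrist"; returns a dict with "img" (420x560x3 uint8, red, green, blue), "K" (3x3 intrinsics, pixels), "origin" and "rotation" of the camera in the world. Camera axes: x right, y down, z forward; pixel columns grow to the right and rows downward; lengths in m; the calibration is good to about 2 mm. The wrist camera is an equidistant fisheye: a pixel r from the principal point sees the ray r / f radians off the axis. A picture is of the moment at which its call begins. There is no depth.
- ctrl.close_job(): hands the job in; it is judged then, once.
The state is a dict: "time": time; "joint_positions": joint angles; "joint_vel": joint speeds; "tau": joint torques, N m; "position": TCP position; "orientation": TCP orientation; "force": force on the tool from outside, world axes, zero at the start; "wrist_torque": the same for the moment, N m; "opening": finger opening in m; "finger_force": force on a finger pad.
Only numpy, scipy, OpenCV 4.12 (cv2) and the standard library are available. Lean on these libraries where they do the work, as an engineer would, in place of code of your own. Each camera call takes 0.05 s, during which the arm holds its last target. There are 200 camera calls.

## Working session

There is one attempt and no reset: what is moved stays moved. The work goes in short steps, Python scripts to look and compute and a tool call to move; the robot and the scene stay as the last step left them, time stands still between calls to the robot, and variables do not carry over. Pictures are saved under pics/ and viewed, at most 10 in all, crops included, and the job is handed in when it is done.

Besides the shell and the picture viewer there is one more tool, called after "Emit:" as name([rows], argument=value, ...), one row to a line, values as JSON. step_arm: Moves the arm, as the interface text tells. Its arguments: {"type":"object","properties":{"motion":{"type":"array","items":{"type":"array"}},"force":{"type":"number"}},"required":["motion"]}

```bash
mkdir -p pics; ls; cat > h.py <<'E'
import numpy as np, cv2
from bench import ctrl, grab_frame
from scipy.spatial.transform import Rotation as R
def snap(n,f):
    d=grab_frame(n); cv2.imwrite(f'pics/{f}.png',d['img'][:,:,::-1]); 
    np.savez(f'pics/{f}.npz',K=d['K'],o=d['origin'],R=d['rotation'],img=d['img']); return d
def ray(f,u,v,fish=False):
    d=np.load(f'pics/{f}.npz'); K=d['K']; a=np.array([(u-K[0,2])/K[0,0],(v-K[1,2])/K[1,1]])
    if fish:
        t=np.hypot(*a); c=np.r_[a/max(t,1e-9)*np.sin(t),np.cos(t)]
    else: c=np.r_[a,1]
    return d['o'],d['R']@c
def atz(f,u,v,z,fish=False):
    o,r=ray(f,u,v,fish); return o+r*(z-o[2])/r[2]
def proj(f,P,fish=False):
    d=np.load(f'pics/{f}.npz'); K=d['K']; c=d['R'].T@(np.array(P)-d['o'])
    if fish:
        t=np.arctan2(np.hypot(c[0],c[1]),c[2]); a=c[:2]/np.hypot(c[0],c[1])*t
    else: a=c[:2]/c[2]
    return a*[K[0,0],K[1,1]]+K[:2,2]
def tri(*obs):
    A=np.zeros((3,3));b=np.zeros(3)
    for ob in obs:
        o,r=ray(*ob); r=r/np.linalg.norm(r); M=np.eye(3)-np.outer(r,r); A+=M;b+=M@o
    return np.linalg.solve(A,b)
def move(P,q=None):
    """delta in tool axes (cm) from sensed pose"""
    s=ctrl.sense(); r=R.from_quat(np.r_[s['orientation'][1:],s['orientation'][0]])
    return r.inv().apply(np.array(P)-s['position'])*100
E
python3 - <<'E'
from h import *
s=ctrl.sense(); print(s)
for n in('top','side'):
    d=snap(n,n+'0'); print(n,d['origin'],d['rotation'],d['K'])
a=np.hstack([cv2.imread('pics/top0.png')])
E
```

```text
pics
{'time': 0.0, 'joint_positions': array([-1.34409430e+00,  1.59024480e-01,  1.59822946e+00, -3.33259647e-05,
        1.38619787e+00, -2.10085488e-01]), 'joint_vel': array([-0.00018401, -0.00050542, -0.00048877,  0.00104247, -0.00043815,
        0.00015803]), 'tau': array([-1.47809482e-03, -3.85580671e+01, -3.22107875e+01,  7.00693787e-02,
        3.80128948e-02, -1.38850851e-04]), 'position': array([ 0.24307694, -0.52040036,  0.21363412]), 'orientation': array([-9.29406788e-04,  9.76245632e-01,  2.16664720e-01, -2.40995324e-05]), 'force': array([ 0.01940438, -0.41858055, -0.13284471]), 'wrist_torque': array([ 0.02617722, -0.04003587, -0.06033037]), 'finger_force': 0.0, 'opening': 0.09193153074308716}
top [ 0.36168861 -0.01340667  1.23545217] [ 0.06645887 -0.6989889   0.70894772 -0.06626358] [[441.58850269   0.         280.74315234]
 [  0.         441.58850269 209.9201485 ]
 [  0.           0.           1.        ]]
side [0.41293148 1.05120494 1.02393835] [ 0.0335562  -0.06393659  0.90136557 -0.42699673] [[459.1121472    0.         274.3008849 ]
 [  0.         459.1121472  213.48767201]
 [  0.           0.           1.        ]]
```

View pics/top0.png

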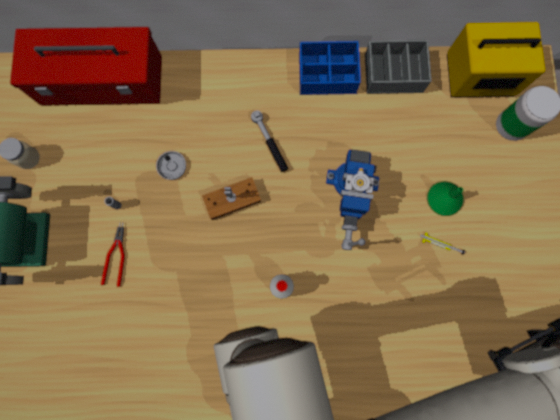

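View pics/side0.png

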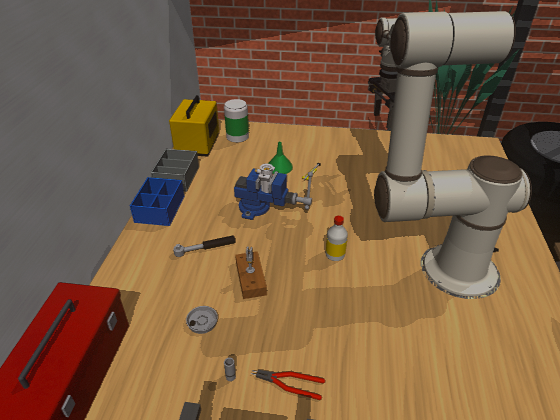

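The top view shows the cylinder at about (360,183), the vise handle at about (350,240) and the push rod at about (231,194). In the side view, the ball is at about (310,174) and the clevis at about (250,255). Next I'll enlarge crops of these.

```bash
sed -i "s/R=d\['rotation'\],/R=R.from_quat(np.roll(d['rotation'],-1)).as_matrix(),/" h.py
python3 - <<'E'
from h import *
for n in('top0','side0'):
    z=dict(np.load(f'pics/{n}.npz'));z['R']=R.from_quat(np.roll(z['R'],-1)).as_matrix() ;np.savez(f'pics/{n}.npz',**z)
t=cv2.imread('pics/top0.png');s=cv2.imread('pics/side0.png')
def c(im,x,y,w,h,k):
    return cv2.resize(im[y:y+h,x:x+w],None,fx=k,fy=k,interpolation=cv2.INTER_CUBIC)
# top vise 320..400 x 145..255 (k5 ->400x550?) 
a=np.vstack([np.hstack([c(t,320,190,80,60,5),c(t,320,145,80,60,5)]),np.hstack([c(t,195,165,80,60,5),c(s,225,240,50,60,5),np.zeros((300,150,3),np.uint8)])])
cv2.imwrite('pics/c1.png',a)
b=c(s,225,155,100,70,8);cv2.imwrite('pics/c2.png',b)
print(proj('top0',[.4,0,0]),proj('top0',[.4,.1,0]),proj('top0',[.5,0,0]))
E
```

```text
[276.41388909 279.88062686] [240.2429652  280.39477539] [275.98055701 243.83127626]
```

View pics/c1.png

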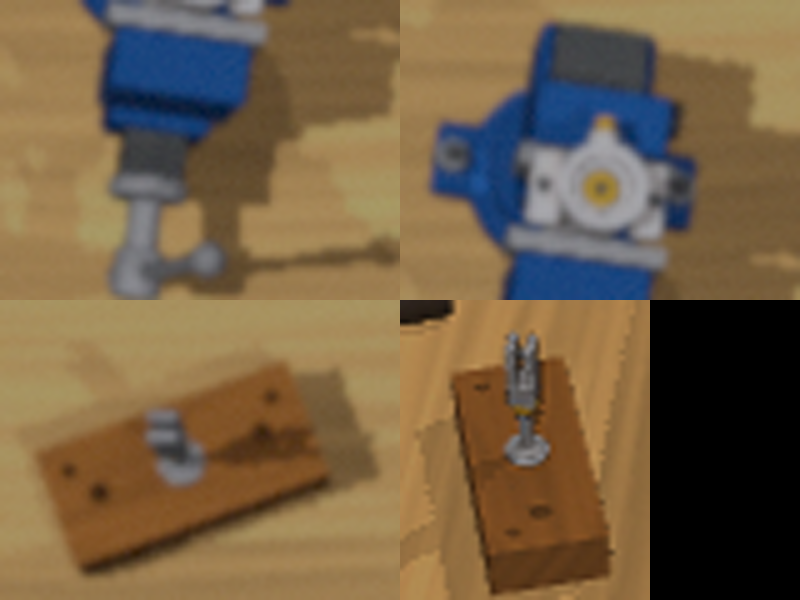

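View pics/c2.png

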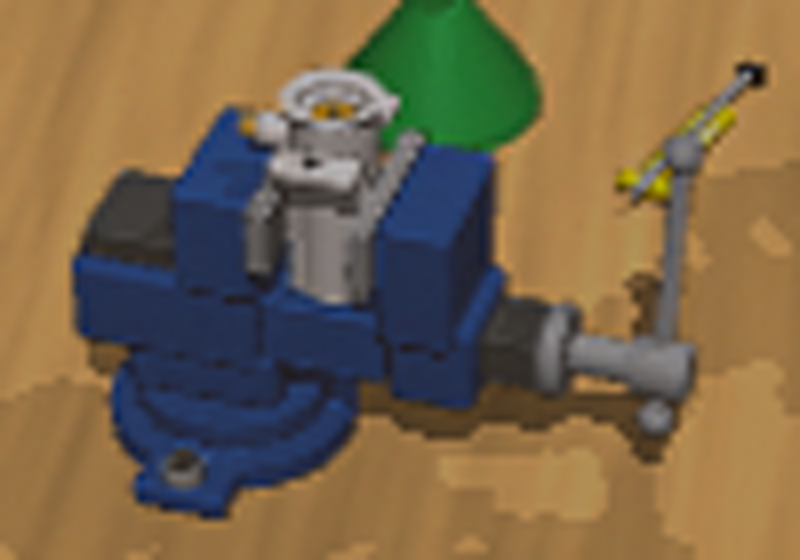

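The crops give these pixel positions:

| Point | Top view | Side view |
|---|---|---|
| Handle ball | (361.4,241.8) | (310.5,174) |
| Cylinder mouth | (360.2,182.4) | (266.3,167.5) |
| Washer | (231.4,199) | (250.4,270) |

```bash
python3 - <<'E'
from h import *
ball=tri(('top0',361.4,241.8),('side0',310.5,174)); print('ball',ball)
m=tri(('top0',360.2,182.4),('side0',266.3,167.5)); print('mouth(z .18)',m,atz('top0',360.2,182.4,.18),atz('side0',266.3,167.5,.18))
w=tri(('top0',231.4,199),('side0',250.4,270));print('washer .0375',w,atz('top0',231.4,199,.0375),atz('side0',250.4,270,.0375))
print('clevtop',atz('side0',249.6,247.4,.124))
h=atz('top0',346.4,245.6,.07);print('screwhead',h, atz('side0',307.3,201.2,.07))
# vise axis dir: jaw plate line ends in top (z .142)
a=atz('top0',320+105/5,190+13/5,.142);b=atz('top0',320+265/5,190+35/5,.142);print('plate',a,b,np.linalg.norm(a-b))
y=(a-b)/np.linalg.norm(a-b);print('y dir',y,np.degrees(np.arctan2(y[1],y[0]))-90)
# block long edges z=.035
p=[atz('top0',195+u/5,165+(v-300)/5,.035) for u,v in((40,453),(288,362),(328,480),(85,570))]
print('block',np.round(p,4),np.mean(p,0)); d=p[0]-p[1]+p[3]-p[2];print(np.degrees(np.arctan2(d[1],d[0])),np.linalg.norm(p[0]-p[1]),np.linalg.norm(p[0]-p[3]))
E
```

```text
ball [ 0.48210156 -0.20989691  0.16346778]
mouth(z .18) [ 0.62932126 -0.21207945  0.17436427] [ 0.62860451 -0.2110551   0.18      ] [ 0.62718186 -0.20345127  0.18      ]
washer .0375 [0.62477677 0.12259393 0.03062945] [0.62236204 0.12179981 0.0375    ] [0.62422418 0.128837   0.0375    ]
clevtop [0.62415415 0.12329301 0.124     ]
screwhead [ 0.48482929 -0.18696563  0.07      ] [ 0.48498357 -0.18261995  0.07      ]
plate [ 0.61225393 -0.16817253  0.142     ] [ 0.59966077 -0.24877695  0.142     ] 0.08158222980599152
y dir [0.15436153 0.98801443 0.        ] -8.87976879789258
block [[0.6337 0.2013 0.035 ]
 [0.6841 0.063  0.035 ]
 [0.6161 0.0409 0.035 ]
 [0.5673 0.1752 0.035 ]] [0.62528071 0.12008902 0.035     ]
109.98998966927059 0.14713667512128067 0.07139217551945853
```

Emit:
step_arm([
  [[5,-2.5,-1],[0,0,-8],-0.2],
  [[10,-5,-2],[0,0,-17],-0.2],
  [[15.5,-8,-3],[0,0,-25],-0.2],
  [[21,-11,-4],[0,0,-34],-0.2],
  [[26,-13.5,-4.5],[0,0,-42],-0.2],
], force=20)

```text
time: 0.72
position: [0.4226, -0.2868, 0.2599]
orientation: [0.0, 0.832, 0.554, 0.0]
force: [0.3, -0.1, -0.3]
opening: 0.0554
finger_force: 0.0
```

```bash
cat >> h.py <<'E'
def plan(P,yaw):
    """tool-frame shift (cm) and rotvec (deg) to reach P with tool down and tool y at angle yaw(deg), from sensed pose"""
    s=ctrl.sense(); r=R.from_quat(np.roll(s['orientation'],-1)); y=np.radians(yaw)
    Y=np.array([np.cos(y),np.sin(y),0]);Z=np.array([0,0,-1.]);T=R.from_matrix(np.c_[np.cross(Y,Z),Y,Z])
    cy=r.as_matrix()[:,1]
    print('pos',s['position'].round(4),'F',s['force'].round(1),'t',s['time'],'open',round(s['opening'],4),'ff',round(s['finger_force'],1),'yaw',np.degrees(np.arctan2(cy[1],cy[0])).round(1),'tilt',(r.as_matrix()[:,2]).round(3),'j6',s['joint_positions'][5].round(2))
    print('-> shift',(r.inv().apply(np.array(P)-s['position'])*100).round(2),'turn',np.degrees((r.inv()*T).as_rotvec()).round(1))
E
python3 -c "
from h import *
plan([.482,-.210,.24],-8.9)"
```

```text
pos [ 0.4226 -0.2868  0.2599] F [ 0.3 -0.1 -0.3] t 0.725 open 0.0554 ff 0.0 yaw -22.7 tilt [ 0. -0. -1.] j6 -0.44
-> shift [9.38 2.51 1.99] turn [  0.    0.  -13.8]
```

Emit:
step_arm([
  [[4,1,0],[0,0,-6],-0.2],
  [[7.5,2,0],[0,0,-11],-0.2],
  [[9.4,2.5,1],[0,0,-14],-0.2],
  [[9.4,2.5,2],[0,0,-14],-0.2],
  [[9.4,2.5,2],[0,0,-14],-0.2],
])

```text
time: 1.35
position: [0.4804, -0.212, 0.2382]
orientation: [-0.001, 0.761, 0.649, -0.001]
force: [-0.3, 0.1, 0.3]
opening: 0.0552
finger_force: 0.0
```

```bash
python3 - <<'E'
from h import *
d=snap('wrist','w1'); print(d['origin'],d['K'][0])
plan([.482,-.210,.1445],-8.9)
print('pred ball',proj('w1',[.482,-.210,.1635],True),'mouth',proj('w1',[.6286,-.211,.18],True))
cv2.imwrite('pics/w1b.png',cv2.resize(cv2.imread('pics/w1.png'),(800,600)))
E
```

```text
[ 0.48977674 -0.14808972  0.40822521] [325.1922621    0.         276.01498653]
pos [ 0.4806 -0.2124  0.2389] F [0.2 0.9 0.6] t 1.4 open 0.0551 ff 0.0 yaw -9.1 tilt [-0.001  0.001 -1.   ] j6 -0.49
-> shift [0.26 0.12 9.44] turn [-0.1 -0.  -0.2]
pred ball [279.70526026 214.30563031] mouth [460.9802741  192.25549965]
```

View pics/w1b.png

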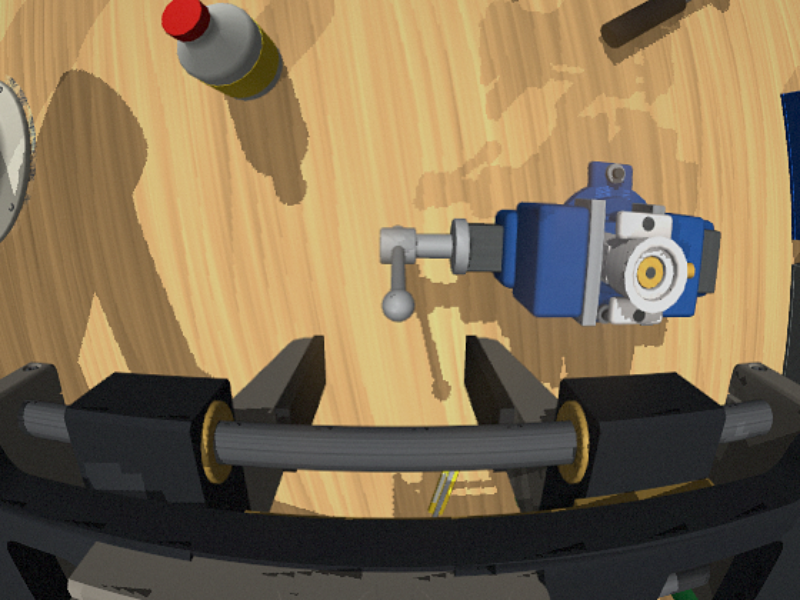

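The wrist view shows the ball at about (278,213.5) in image pixels, screw head centre (278,171) and mouth centre (455,189). The bar is tilted slightly, as expected.

```bash
python3 - <<'E'
from h import *
b=atz('w1',278,213.5,.1635,True);print('ball',b)
print('mouth',atz('w1',455.3,189.5,.18,True),'crown',atz('w1',456,190.5,.172,True))
print('head',atz('w1',278.5,170,.0835,True))
print('tri ball',tri(('w1',278,213.5,True),('side0',310.5,174),('top0',361.4,241.8)))
print('tri mouth',tri(('w1',455.3,189.5,True),('side0',266.3,167.5),('top0',360.2,182.4)))
plan([b[0],b[1],.1445],-8.9)
E
```

```text
ball [ 0.48079244 -0.20915552  0.1635    ]
mouth [ 0.62314133 -0.20799763  0.18      ] crown [ 0.62848222 -0.21103046  0.172     ]
head [ 0.48536066 -0.18479386  0.0835    ]
tri ball [ 0.48163765 -0.20939241  0.16392559]
tri mouth [ 0.62863996 -0.21119316  0.17392718]
pos [ 0.4806 -0.2124  0.2389] F [0.2 0.9 0.6] t 1.4 open 0.0551 ff 0.0 yaw -9.1 tilt [-0.001  0.001 -1.   ] j6 -0.49
-> shift [ 0.32 -0.02  9.44] turn [-0.1 -0.  -0.2]
```

Emit:
step_arm([
  [[0.3,0,3],[0,0,0],-0.2],
  [[0.3,0,6],[0,0,0],-0.2],
  [[0.3,0,9],[0,0,0],-0.2],
  [[0.3,0,9.4],[0,0,0],0],
  [[0.3,0,9.4],[0,0,0],1],
], force=20)

```text
time: 2.02
position: [0.4821, -0.2098, 0.1466]
orientation: [0.001, 0.761, 0.649, 0.0]
force: [0.5, 0.4, 0.7]
opening: 0.0384
finger_force: 0.0
```

Emit:
step_arm([
  [[0,0,0],[0,0,0],1],
  [[0,0,0],[0,0,0],1],
  [[0,0,0],[0,0,0],1],
  [[0,0,0],[0,0,0],1],
  [[0,0,0],[0,0,0],1],
])

```text
time: 2.65
position: [0.4824, -0.2095, 0.1467]
orientation: [0.001, 0.76, 0.65, 0.0]
force: [-0.3, 0.3, 5.9]
opening: 0.0163
finger_force: 20.0
```

```bash
python3 - <<'E'
from h import *
plan([.481,-.2095,.1445],-8.9)
s=ctrl.sense()
r=R.from_quat(np.roll(s['orientation'],-1)).as_matrix()
head=np.array([.485,-.187,.07]); g=s['position']-.019*r[:,2]*1.0
v=np.array([.154,.988,0]); e=g-head; th=np.arctan2(-e@v,e[2]); print('theta',th,'rad',np.hypot(e@v,e[2]),'grasp',g)
for t in np.linspace(th,1.42,11):
    T=.098*np.array([-np.sin(t),np.cos(t)]);T0=.098*np.array([-np.sin(th),np.cos(th)]);D=T-T0
    w=v*D[0]+[0,0,D[1]]; print(round(t,2),(r.T@w*100).round(2))
E
```

```text
pos [ 0.4824 -0.2095  0.1467] F [-0.3  0.3  5.9] t 2.65 open 0.0163 ff 20.0 yaw -9.0 tilt [ 0.001 -0.001 -1.   ] j6 -0.48
-> shift [-0.03 -0.14  0.22] turn [ 0.1  0.1 -0.1]
theta 0.23144627729232986 rad 0.09836161301603062 grasp [ 0.48242064 -0.20943472  0.16573887]
0.23 [0. 0. 0.]
0.35 [-1.11  0.    0.34]
0.47 [-2.18  0.    0.8 ]
0.59 [-3.19  0.    1.39]
0.71 [-4.11  0.    2.09]
0.83 [-4.95  0.    2.9 ]
0.94 [-5.69  0.    3.8 ]
1.06 [-6.31  0.    4.78]
1.18 [-6.81  0.    5.83]
1.3 [-7.19  0.    6.94]
1.42 [-7.43  0.    8.07]
```

Emit:
step_arm([
  [[-0.6,0,0.15],[0,0,0],1],
  [[-1.1,0,0.35],[0,0,0],1],
  [[-1.65,0,0.55],[0,0,0],1],
  [[-2.2,0,0.8],[0,0,0],1],
  [[-2.7,0,1.1],[0,0,0],1],
])

```text
time: 3.28
position: [0.4782, -0.2365, 0.136]
orientation: [0.001, 0.76, 0.65, -0.0]
force: [-2.6, -0.9, 7.8]
opening: 0.0161
finger_force: 20.0
```

```bash
cat >> h.py <<'E'
def arc():
    s=ctrl.sense(); r=R.from_quat(np.roll(s['orientation'],-1)).as_matrix()
    head=np.array([.485,-.187,.07]); g=s['position']-.019*r[:,2]
    v=np.array([.154,.988,0]); e=g-head; th=np.arctan2(-e@v,e[2]); print('theta',th,'rad',np.hypot(e@v,e[2]),'F',s['force'].round(1),'open',s['opening'],s['finger_force'],s['time'])
    return th
E
python3 -c "
from h import *
arc()"
```

```text
theta 0.5308211608938443 rad 0.09861577710712113 F [-2.6 -0.9  7.8] open 0.01610783946253474 20.001083314418793 3.275
```

Emit:
step_arm([
  [[-0.65,0,0.4],[0,0,0],1],
  [[-1.25,0,0.85],[0,0,0],1],
  [[-1.85,0,1.4],[0,0,0],1],
  [[-2.4,0,1.95],[0,0,0],1],
  [[-3.0,0,2.7],[0,0,0],1],
])

```text
time: 3.9
position: [0.4735, -0.2665, 0.1087]
orientation: [0.001, 0.76, 0.65, -0.0]
force: [-0.1, -0.8, 5.6]
opening: 0.0158
finger_force: 20.0
```

Emit:
step_arm([
  [[-0.35,0,0.5],[0,0,0],1],
  [[-0.65,0,1.0],[0,0,0],1],
  [[-0.9,0,1.5],[0,0,0],1],
  [[-1.12,0,2.0],[0,0,0],1],
  [[-1.35,0,2.6],[0,0,0],1],
])

```text
time: 4.53
position: [0.4715, -0.2799, 0.0825]
orientation: [0.001, 0.76, 0.65, -0.0]
force: [-0.4, -2.0, 5.3]
opening: 0.0162
finger_force: 20.0
```

```bash
python3 -c "
from h import *
arc();snap('side','s2');c=cv2.imread('pics/s2.png')[150:230,225:335];cv2.imwrite('pics/s2c.png',cv2.resize(c,None,fx=7,fy=7,interpolation=2))"
```

```text
theta 1.2472051214413358 rad 0.09895027561359926 F [-0.4 -2.   5.3] open 0.016235488311594208 20.00072479248047 4.525
```

View pics/s2c.png

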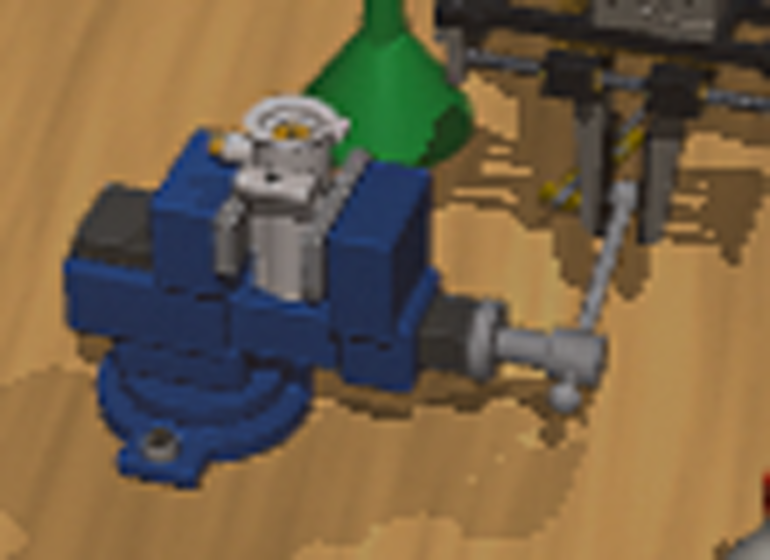

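The bar is swinging down to the vise's -y side, with the ball held between the fingers at about (625,190) in the crop. I'll continue to the stop.

Emit:
step_arm([
  [[-0.15,0,0.4],[0,0,0],1],
  [[-0.25,0,0.8],[0,0,0],1],
  [[-0.32,0,1.1],[0,0,0],1],
  [[-0.36,0,1.4],[0,0,0],1],
  [[-0.4,0,1.6],[0,0,0],1],
])

```text
time: 5.2
position: [0.471, -0.2837, 0.0664]
orientation: [0.001, 0.76, 0.65, -0.0]
force: [0.2, -4.9, 5.3]
opening: 0.0163
finger_force: 20.0
```

```bash
python3 -c "
from h import *
arc()"
```

```text
theta 1.4147132540613785 rad 0.09885772497705901 F [ 0.2 -4.9  5.3] open 0.01633848433126509 20.000663101673126 5.2
```

Emit:
step_arm([
  [[0,0,0.2],[0,0,0],1],
  [[0,0,0.4],[0,0,0],1],
  [[0,0,0.5],[0,0,0],1],
  [[0,0,0.5],[0,0,0],1],
  [[0,0,0.5],[0,0,0],1],
])

```text
time: 5.82
position: [0.4712, -0.284, 0.0642]
orientation: [0.002, 0.76, 0.65, -0.0]
force: [-7.0, 1.6, 24.2]
opening: 0.0162
finger_force: 20.0
```

```bash
python3 -c "
from h import *
arc()"
```

```text
theta 1.4362882406585076 rad 0.09877736162346916 F [-7.   1.6 24.2] open 0.016236195477398123 20.003008246421814 5.825
```

Emit:
step_arm([
  [[0,0,-0.4],[0,0,0],0.0],
  [[0,0,-0.4],[0,0,0],-0.1],
  [[0,0,-0.4],[0,0,0],-0.2],
  [[0,0,-4],[0,0,0],-0.2],
  [[0,0,-9],[0,0,0],-0.2],
])

```text
time: 6.45
position: [0.4688, -0.281, 0.1491]
orientation: [-0.003, 0.76, 0.65, -0.0]
force: [1.2, -0.7, 0.6]
opening: 0.0553
finger_force: 0.0
```

```bash
python3 -c "
from h import *
plan([.615,.12,.26],20)"
```

```text
pos [ 0.4688 -0.281   0.1491] F [ 1.2 -0.7  0.6] t 6.45 open 0.0553 ff 0.0 yaw -9.0 tilt [-0.004  0.004 -1.   ] j6 -0.6
-> shift [ 41.93   8.13 -10.98] turn [ -0.2  -0.3 -29. ]
```

Emit:
step_arm([
  [[0,0,-6],[0,0,0],-0.2],
  [[4,0,-10.5],[0,0,-5],-0.2],
  [[9,1.5,-11],[0,0,-10],-0.2],
  [[14.5,2.5,-11],[0,0,-15],-0.2],
  [[20,4,-11],[0,0,-20],-0.2],
])

```text
time: 7.08
position: [0.541, -0.0893, 0.2601]
orientation: [-0.001, 0.635, 0.773, -0.0]
force: [0.7, -0.1, 0.0]
opening: 0.0551
finger_force: 0.0
```

```bash
python3 -c "
from h import *
plan([.615,.12,.24],20)"
```

```text
pos [ 0.541  -0.0893  0.2601] F [ 0.7 -0.1  0. ] t 7.075 open 0.0551 ff 0.0 yaw 11.2 tilt [-0.001  0.001 -1.   ] j6 -0.58
-> shift [19.1  11.31  2.01] turn [-0.  -0.  -8.8]
```

Emit:
step_arm([
  [[5,3,0],[0,0,-3],-0.2],
  [[10,6,0],[0,0,-6],-0.2],
  [[15,9,1],[0,0,-9],-0.2],
  [[19.1,11.3,2],[0,0,-9],-0.2],
  [[19.1,11.3,2],[0,0,-9],-0.2],
])

```text
time: 7.7
position: [0.6144, 0.121, 0.2381]
orientation: [-0.002, 0.572, 0.821, -0.001]
force: [-0.2, 0.2, 0.6]
opening: 0.0552
finger_force: 0.0
```

```bash
python3 - <<'E'
from h import *
snap('wrist','w2');plan([.6235,.124,.083],20)
print(proj('w2',[.6235,.124,.124],True))
cv2.imwrite('pics/w2b.png',cv2.resize(cv2.imread('pics/w2.png')[120:330,160:440],(800,600),interpolation=2))
E
```

```text
pos [0.6146 0.1191 0.2389] F [-0.3 -1.3 -1.1] t 7.75 open 0.0551 ff 0.0 yaw 20.2 tilt [-0.003 -0.    -1.   ] j6 -0.35
-> shift [ 0.13  1.05 15.59] turn [-0.2 -0.1  0.2]
[288.68182    207.21861512]
```

View pics/w2b.png

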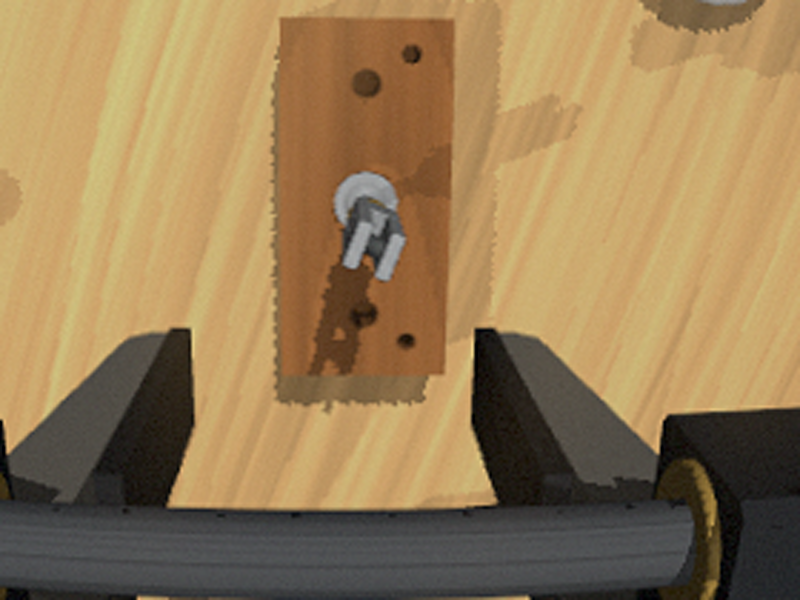

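The clevis top centre is at crop (374,251), which is image (290.9,207.9). The cheeks run about 20° off the tool x axis, so rod x lies at about 0° in world. The washer is at (288.1,190.7).

```bash
python3 - <<'E'
from h import *
a=atz('w2',290.9,207.9,.124,True);b=atz('w2',288.1,190.9,.0375,True);print(a,b)
u=atz('w2',160+357/2.857,120+245/2.857,.124,True);v=atz('w2',160+391/2.857,120+257/2.857,.124,True);print(u,v,'cheek angle',np.degrees(np.arctan2(*(v-u)[1::-1])),np.linalg.norm(v-u))
plan([a[0],a[1],.20],0)
E
```

```text
[0.6255913  0.12410648 0.124     ] [0.62580436 0.12430181 0.0375    ]
[0.61989055 0.1240969  0.124     ] [0.63129885 0.12420038 0.124     ] cheek angle 0.5196807213529288 0.01140876122922466
pos [0.6146 0.1191 0.2389] F [-0.3 -1.3 -1.1] t 7.75 open 0.0551 ff 0.0 yaw 20.2 tilt [-0.003 -0.    -1.   ] j6 -0.35
-> shift [0.08 1.22 3.89] turn [-0.2 -0.  20.2]
```

Emit:
step_arm([
  [[0,1.2,1],[0,0,8],-0.2],
  [[0,1.2,2],[0,0,16],-0.2],
  [[0,1.2,3],[0,0,20],-0.2],
  [[0,1.2,4],[0,0,20],-0.2],
  [[0,1.2,4],[0,0,20],-0.2],
])

```text
time: 8.38
position: [0.6259, 0.1211, 0.1996]
orientation: [-0.001, 0.707, 0.707, -0.001]
force: [0.5, 0.6, -0.5]
opening: 0.0551
finger_force: 0.0
```

```bash
python3 - <<'E'
from h import *
plan([.6257,.1241,.083],0)
E
```

```text
pos [0.6259 0.1211 0.1996] F [ 0.5  0.6 -0.5] t 8.375 open 0.0551 ff 0.0 yaw 0.0 tilt [-0.002 -0.    -1.   ] j6 0.0
-> shift [ 0.3   0.   11.66] turn [-0.1  0.   0. ]
```

Emit:
step_arm([
  [[0.3,0,3],[0,0,0],-0.2],
  [[0.3,0,6],[0,0,0],-0.2],
  [[0.3,0,9],[0,0,0],-0.2],
  [[0.3,0,11],[0,0,0],-0.2],
  [[0.3,0,11.6],[0,0,0],-0.2],
], force=40)

```text
time: 9.0
position: [0.626, 0.1248, 0.0836]
orientation: [-0.001, 0.707, 0.707, -0.001]
force: [-0.6, -0.2, 0.2]
opening: 0.0549
finger_force: 0.0
```

Emit:
step_arm([
  [[0,0,0],[0,0,0],0.2],
  [[0,0,0],[0,0,0],0.5],
  [[0,0,0],[0,0,0],1],
  [[0,0,0],[0,0,0],1],
  [[0,0,0],[0,0,0],1],
])

```text
time: 9.62
position: [0.627, 0.125, 0.0851]
orientation: [0.0, 0.707, 0.707, 0.0]
force: [-0.1, 0.6, 1.9]
opening: 0.0162
finger_force: 40.0
```

```bash
python3 - <<'E'
from h import *
plan([.6257,.1241,.083],0)
E
```

```text
pos [0.627  0.125  0.0851] F [-0.1  0.6  1.9] t 9.625 open 0.0162 ff 40.0 yaw 0.0 tilt [ 0.001  0.    -1.   ] j6 0.01
-> shift [-0.09 -0.13  0.21] turn [ 0.1 -0.   0. ]
```

Emit:
step_arm([
  [[0,0,-3],[0,0,0],1],
  [[0,0,-7],[0,0,0],1],
  [[0,0,-12],[0,0,0],1],
  [[0,0,-16],[0,0,0],1],
  [[0,0,-19.6],[0,0,0],1],
])

```text
time: 10.25
position: [0.6265, 0.125, 0.2822]
orientation: [0.0, 0.707, 0.707, 0.0]
force: [0.3, 0.4, -0.7]
opening: 0.0156
finger_force: 40.0
```

```bash
python3 - <<'E'
from h import *
snap('top','t3'); snap('wrist','w3')
t=cv2.imread('pics/t3.png')[160:210,325:395]; w=cv2.imread('pics/w3.png')[120:330,160:440]
a=np.vstack([cv2.resize(t,(420,300),interpolation=2),cv2.resize(w,(420,300),interpolation=2)])
cv2.imwrite('pics/c3.png',a)
plan([.6286,-.2112,.28],0)
E
```

```text
pos [0.6288 0.1251 0.2859] F [ 0.6  0.6 -0. ] t 10.35 open 0.0158 ff 40.0 yaw 0.0 tilt [ 0.009  0.    -1.   ] j6 0.01
-> shift [-33.63  -0.04   0.58] turn [ 0.5 -0.   0. ]
```

View pics/c3.png

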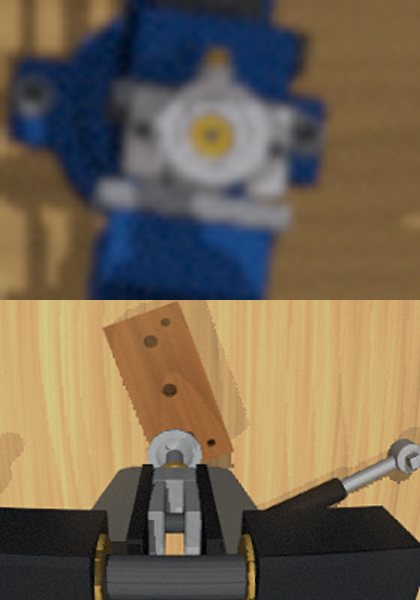

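The rod is held upright. The washer is at wrist image (276.7,218.7). In the top view the mouth centre is unchanged at (360.5,182.5).

Emit:
step_arm([
  [[-4,0,0],[0,0,0],1],
  [[-10,0,0],[0,0,0],1],
  [[-16,0,0],[0,0,0],1],
  [[-21,0,0],[0,0,0],1],
  [[-26,0,0],[0,0,0],1],
])

```text
time: 10.98
position: [0.6258, -0.1365, 0.2783]
orientation: [-0.001, 0.707, 0.707, -0.001]
force: [0.6, 0.1, -0.7]
opening: 0.0157
finger_force: 40.0
```

```bash
python3 - <<'E'
from h import *
print('mouth',atz('top0',360.2,182.4,.18),atz('t3',360.5,182.5,.18))
d=np.load('pics/w3.npz');print(d['o'],proj('w3',[.6263,.125,.282-.0486+.0025],True),'washer at',atz('w3',276.7,218.7,.2345,True))
plan([.6286,-.2112,.27],0)
E
```

```text
mouth [ 0.62860451 -0.2110551   0.18      ] [ 0.62834048 -0.21178113  0.18      ]
[0.62584857 0.18997415 0.45806374] [273.94050135 225.46008589] washer at [0.6282727  0.12960257 0.2345    ]
pos [ 0.6258 -0.1365  0.2783] F [ 0.6  0.1 -0.7] t 10.975 open 0.0157 ff 40.0 yaw 0.0 tilt [-0.003  0.001 -1.   ] j6 -0.4
-> shift [-7.47  0.28  0.82] turn [-0.2 -0.1  0. ]
```

Emit:
step_arm([
  [[-3,0.1,0],[0,0,0],1],
  [[-6,0.2,0],[0,0,0],1],
  [[-7.5,0.2,0.8],[0,0,0],1],
  [[-7.5,0.2,1.6],[0,0,0],1],
  [[-7.5,0.2,1.6],[0,0,0],1],
])

```text
time: 11.6
position: [0.6282, -0.2085, 0.2626]
orientation: [-0.002, 0.707, 0.708, -0.0]
force: [-0.2, -0.1, -1.1]
opening: 0.0158
finger_force: 40.0
```

```bash
python3 - <<'E'
from h import *
plan([.6286,-.2112,.26],0)
d=snap('wrist','w4'); snap('side','s4');plan([.6286,-.2112,.26],0)
t=cv2.imread('pics/w4.png')[165:265,215:335]; w=cv2.imread('pics/s4.png')[125:200,225:315]
a=np.hstack([cv2.resize(t,(480,400),interpolation=2)[:, :],cv2.resize(w[:,20:80],(320,400),interpolation=2)])
cv2.imwrite('pics/c4.png',a)
print('mouth pred',proj('w4',[.6286,-.2112,.18],True))
E
```

```text
pos [ 0.6282 -0.2085  0.2626] F [-0.2 -0.1 -1.1] t 11.6 open 0.0158 ff 40.0 yaw 0.1 tilt [-0.003  0.002 -1.   ] j6 -0.5
-> shift [-0.28  0.04  0.26] turn [-0.2 -0.1  0.1]
pos [ 0.6288 -0.2087  0.2644] F [-0.6 -0.3  0. ] t 11.7 open 0.0156 ff 40.0 yaw 0.1 tilt [-0.     0.001 -1.   ] j6 -0.5
-> shift [-0.25 -0.02  0.44] turn [-0.  -0.   0.1]
mouth pred [278.54861771 218.24395019]
```

View pics/c4.png

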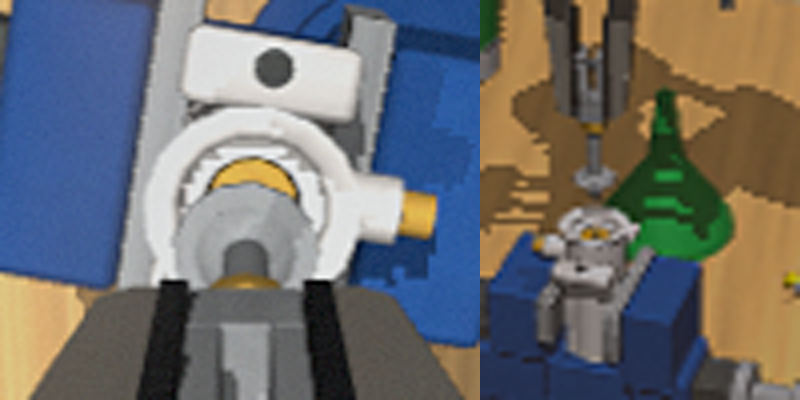

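In the wrist crop, the mouth centre is at about (252,212), or (278,218) in the image, as predicted. The washer is at about (247,251), or (276.8,227.8). The rod is hanging straight in the side view.

```bash
python3 - <<'E'
from h import *
for z in(.213,.2164,.22): print(z,atz('w4',276.8,227.8,z,True))
print('top edge->',atz('w4',276.8,165+183/4,.2164,True),'L',atz('w4',215+175/4,165+245/4,.2164,True),'R',atz('w4',215+320/4,165+245/4,.2164,True))
print('mouth',atz('w4',278,218,.18,True),'crown top edge',atz('w4',215+252/4,165+158/4,.172,True))
print('shoulder',proj('w4',[.6286,-.2112,.18],True))
# side
print(proj('s4',[.6286,-.2112,.2164]),'seen washer side',225+20+(595-480)/320*60,125+180/400*75)
print(atz('s4',225+20+(595-480)/320*60,125+180/400*75,.2164), 'mouth side',atz('s4',225+20+(598-480)/320*60,125+226/400*75,.18))
E
```

```text
0.213 [ 0.62722502 -0.20938367  0.213     ]
0.2164 [ 0.62722643 -0.20836999  0.2164    ]
0.22 [ 0.62722792 -0.20729669  0.22      ]
top edge-> [ 0.62719996 -0.19619848  0.2164    ] L [ 0.61470345 -0.20729237  0.2164    ] R [ 0.63984721 -0.20723027  0.2164    ]
mouth [ 0.62815818 -0.21099803  0.18      ] crown top edge [ 0.62815041 -0.20165511  0.172     ]
shoulder [278.54861771 218.24395019]
[266.0561415  156.84855739] seen washer side 266.5625 158.75
[ 0.62515308 -0.20005802  0.2164    ] mouth side [ 0.62459223 -0.20455615  0.18      ]
```

Emit:
step_arm([
  [[-0.2,0.05,0],[0,0,0],1],
  [[-0.2,0.05,0.6],[0,0,0],1],
  [[-0.2,0.05,1.2],[0,0,0],1],
  [[-0.2,0.05,1.8],[0,0,0],1],
  [[-0.2,0.05,2.2],[0,0,0],1],
], force=60)

```text
time: 12.32
position: [0.6291, -0.2119, 0.2418]
orientation: [-0.0, 0.707, 0.707, -0.0]
force: [0.4, 0.3, -1.0]
opening: 0.0157
finger_force: 60.0
```

Emit:
step_arm([
  [[0,0,0.2],[0,0,0],1],
  [[0,0,0.4],[0,0,0],1],
  [[0,0,0.6],[0,0,0],1],
  [[0,0,0.8],[0,0,0],1],
  [[0,0,1.0],[0,0,0],1],
])

```text
time: 12.95
position: [0.6295, -0.2122, 0.2342]
orientation: [0.001, 0.707, 0.707, 0.0]
force: [-2.4, 0.4, 6.1]
opening: 0.0155
finger_force: 60.0
```

```bash
python3 - <<'E'
from h import *
plan([.6282,-.2112,.2226],0)
E
```

```text
pos [ 0.6295 -0.2122  0.2342] F [-2.4  0.4  6.1] t 12.95 open 0.0155 ff 60.0 yaw 0.0 tilt [ 0.001 -0.001 -1.   ] j6 -0.51
-> shift [ 0.1  -0.13  1.16] turn [0.1 0.  0. ]
```

The ball touched the piston crown at the expected height, with 6 N. Now I'll press it in.

Emit:
step_arm([
  [[0,0,0.2],[0,0,0],1],
  [[0,0,0.4],[0,0,0],1],
  [[0,0,0.6],[0,0,0],1],
  [[0,0,0.8],[0,0,0],1],
  [[0,0,0.9],[0,0,0],1],
])

```text
time: 13.58
position: [0.6296, -0.2122, 0.2269]
orientation: [0.001, 0.707, 0.707, 0.0]
force: [-4.8, 1.5, 12.0]
opening: 0.0158
finger_force: 60.0
```

```bash
python3 - <<'E'
from h import *
plan([.6282,-.2112,.2226],0)
E
```

```text
pos [ 0.6296 -0.2122  0.2269] F [-4.8  1.5 12. ] t 13.575 open 0.0158 ff 60.0 yaw 0.0 tilt [ 0.002 -0.001 -1.   ] j6 -0.51
-> shift [ 0.1  -0.14  0.43] turn [0.1 0.1 0. ]
```

Emit:
step_arm([
  [[0,-0.1,0.1],[0,0,0],1],
  [[0,-0.1,0.2],[0,0,0],1],
  [[0,-0.1,0.3],[0,0,0],1],
  [[0,-0.1,0.4],[0,0,0],1],
  [[0,-0.1,0.4],[0,0,0],1],
])

```text
time: 14.2
position: [0.6294, -0.2122, 0.2241]
orientation: [0.002, 0.707, 0.707, 0.001]
force: [-3.2, 3.1, 14.6]
opening: 0.0153
finger_force: 60.0
```

```bash
python3 - <<'E'
from h import *
plan([.6282,-.2112,.2226],0)
E
```

```text
pos [ 0.6294 -0.2122  0.2241] F [-3.2  3.1 14.6] t 14.2 open 0.0153 ff 60.0 yaw 0.0 tilt [ 0.004 -0.002 -1.   ] j6 -0.51
-> shift [ 0.1  -0.12  0.15] turn [0.2 0.1 0. ]
```

Emit:
step_arm([
  [[0.05,-0.15,0.1],[0,0,0],1],
  [[0.05,-0.15,0.15],[0,0,0],1],
  [[0.05,-0.15,0.2],[0,0,0],1],
  [[0.05,-0.15,0.25],[0,0,0],1],
  [[0.05,-0.15,0.25],[0,0,0],1],
])

```text
time: 14.82
position: [0.6291, -0.2122, 0.2241]
orientation: [0.004, 0.707, 0.707, 0.002]
force: [-1.6, 2.6, 21.0]
opening: 0.0159
finger_force: 60.0
```

```bash
python3 - <<'E'
from h import *
plan([.6282,-.2112,.2226],0);print(ctrl.sense()['wrist_torque'])
E
```

```text
pos [ 0.6291 -0.2122  0.2241] F [-1.6  2.6 21. ] t 14.825 open 0.0159 ff 60.0 yaw 0.0 tilt [ 0.008 -0.004 -1.   ] j6 -0.51
-> shift [ 0.1  -0.09  0.15] turn [0.5 0.2 0. ]
[0.7132836  0.79268532 0.01911008]
```

Emit:
step_arm([
  [[0,0,0.05],[0.2,0.1,0],1],
  [[0,0,0.1],[0.5,0.2,0],1],
  [[0,0,0.15],[0.5,0.2,0],1],
  [[0,0,0.15],[0.5,0.2,0],1],
  [[0,0,0.15],[0.5,0.2,0],1],
])

```text
time: 15.45
position: [0.6295, -0.2123, 0.224]
orientation: [0.001, 0.707, 0.707, -0.0]
force: [-4.7, 3.1, 25.3]
opening: 0.016
finger_force: 60.0
```

```bash
python3 - <<'E'
from h import *
plan([.6282,-.2112,.2241],0);print(ctrl.sense()['wrist_torque'])
snap('wrist','w5');snap('side','s5')
t=cv2.imread('pics/w5.png')[165:265,215:335]; w=cv2.imread('pics/s5.png')[125:200,225:315]
cv2.imwrite('pics/c5.png',np.hstack([cv2.resize(t,(480,400),interpolation=2),cv2.resize(w[:,20:80],(320,400),interpolation=2)]))
E
```

```text
pos [ 0.6295 -0.2123  0.224 ] F [-4.7  3.1 25.3] t 15.45 open 0.016 ff 60.0 yaw 0.1 tilt [ 0.001 -0.001 -1.   ] j6 -0.51
-> shift [ 0.11 -0.13 -0.01] turn [0.1 0.1 0.1]
[ 0.85901223  0.90404114 -0.04548307]
```

View pics/c5.png

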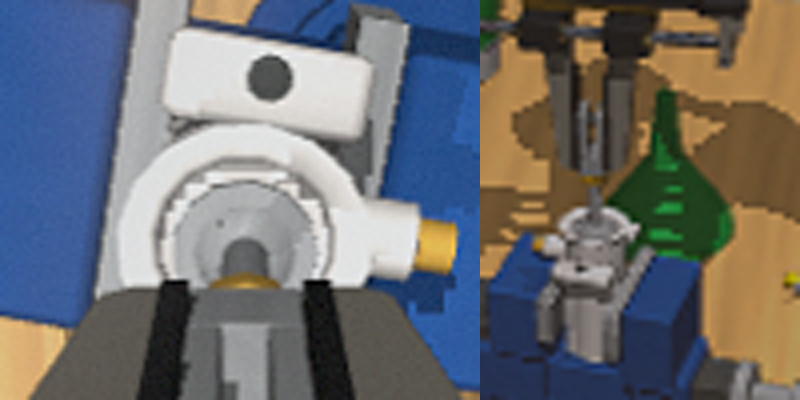

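The washer sits in the recess with its centre near (250,240) in the crop. It's level with the tool, z has stopped at the expected height, and the push is about 25 N. I'm handing the job in.

```bash
python3 -c "
from h import *
print(ctrl.close_job())"
```

```text
the job is handed in; nothing more can be done
None
```

I turned the vise bar clockwise to its stop, so the jaws grip the cylinder, and pressed the push rod home: its washer is on the shoulder and the gripper is holding it down with about 25 N, ready for the circlip. I handed the job in at about 15.5 s, and the hand-in gave no verdict.

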